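# Pack the second wedge pot and click the lunchbox shut

## Task

Put the wedge-shaped snack pot with the red top into the lunchbox beside the one with the blue top, head to tail with it so that both lie flat on the floor of the box. Then swing the green lid over and press its far edge, under the shelf, down past the spring catch until it clicks and stays fully shut. Press firmly but do not crack the lid (keep well under 35 newtons), and leave the mug, the tomato and the kitchen timer where they are.

Things in the scene. Friction and masses are not known exactly. Their poses are not given: they have to be found in the camera images.
- lunchbox: White lunchbox fixed to the worktop, 166 (x) x 94 (y) x 40 mm high, open top. Origin: centre of its underside; x from hinge end (-83, nearest the robot) to catch end (+83, under the shelf), z up. Walls and floor 4 mm. The pots' compartment: x -79 to +35, y -43 to +43; beyond it is a spoon slot. Blue pot lies on the +y side.
- pot_place (a point): Point on the box's inner floor (4 mm above its underside) where the middle of the red pot's underside belongs: box x = -22, y = -21 mm; +-4 mm across. Axes as the box's: the red pot's own x and y axes point the same way here (thick end to the catch, straight side to the -y wall).
- lid (a joint): Angle of the green lid, rad: 0 shut, 2.2 wide open, leaning towards the robot (starts there). Pushed from the robot's side past upright it falls over slowly (damped) and rests on the catch at about 0.1, far edge 16 mm too high. About 17 N down on the far edge drives it past the catch; then resistance drops and it stays at 0. Let go sooner and it springs up. Over 35 N cracks it.
- press_spot (a point): Middle of the dark thumb strip (12 x 50 mm) on top of the lid, 11 mm from its far, free edge; moves with the lid. Lid shut: 66 mm above the worktop, under the shelf. x axis along the lid from hinge to free edge, z out of its outside face. A green sprung tongue (the catch) stands on the box below this edge.
- lid_hinge (a point): Middle of the lid's hinge line, on the box's near rim 40 mm above the worktop; the frame turns with the lid: x from hinge to free edge, y along the hinge, z out of its outside face. The lid is a stiff shell 168 mm long (x), 98 mm wide, 25 mm deep, 130 g: outside face at z = 25 mm, free edge at x = 168 mm.
- shelf: Fixed wooden shelf over the box's far end, 140 (x) x 420 (y) mm. Origin on the worktop under the board's middle, x to the back. Board 270 to 288 mm up; front edge x = -70, 45 mm nearer than the lid's free edge. Side panels 18 mm at y = +-190. Jars fixed on top. A gripper pointing straight down cannot reach the thumb strip; leaning back 25 to 45 degrees, fingers pointing under the shelf, it can.
- red_pot_grip (a point): Centre of the grip bar of the red-topped wedge-shaped pot (loose, about 120 g). Pot 100 mm long (x), 35 mm high; -y side straight (y = -19), +y side slants: 48 mm wide at the thick end (+x), 28 at the thin (-x). Bar 40 (x) x 10 (y) mm, from 35 to 55 mm above the underside; this point is 45 mm above the underside and at x = +4 mm from the pot's middle (y = 0).
- blue_pot_grip (a point): The same point on a blue-topped pot of the same shape, lying loose in the box, thick end to the hinge, straight side along the +y wall (its axes are turned half round from the box's).
- mug_mid (a point): Mug, blue over white, 80 mm across, 102 mm high, standing on the worktop (loose; point 50 mm up). Leave it.
- tomato_mid (a point): Red tomato, 65 mm, on the worktop (loose; point 33 mm up). Leave it.
- timer_mid (a point): Red and cream kitchen timer, 63 mm, on the worktop (loose; point 31 mm up). Leave it.
Not all that is in view belongs to the job. What is shaped like the part that bears blue_pot_grip but black or purple is not meant.

How it is judged:
By the outcome, as a careful person would: the job done as asked, in the order asked, and still so for the second after the job is handed in, with the robot touching nothing.
It also fails if it takes over 69 s, if anything falls off the work surface, if the arm or the gripper's body presses on something with over 40 N, if the wrist force passes 120 N, or if a joint passes its speed limit or range.

## Robot

A 6-joint arm with a two-finger parallel gripper is mounted at the origin on a cart in front of the work surface, level with it; the furniture and walls round the work are solid. World frame = base frame: x ahead of the robot, y to its left, z up, the work surface at z = 0. Lengths are in m, angles in rad, forces in N, time in s.
With the tool pointing down it reaches from about 0.275 to 0.85 m from the base axis. Payload 5.2 kg.
Tool frame: the origin (TCP) lies on the centre line of the jaws, within the pads' length; the fingertips stand manip.tcp_to_tips ahead of it and the grasp point (between the pads) lies 3 mm ahead of it (manip.tcp_to_tips is the distance from the TCP to the fingertips, in m); z points along the fingers, y is the line along which they close (so a half turn about z gives the same grasp; the last joint's range is limited). The gripper opens to 85 mm and grips with 20 to 120 N. Pads are 22 mm wide; open, the fingers measure 114 mm over their backs; the gripper's body (76 mm by 85 mm) begins 54 mm behind the grasp point. The pads swing forward as they close: fully open they stand 13 mm farther back than shut.
Start: joints at [-0.203, 0.259, 1.535, -0, 1.348, -0.203], TCP at [0.55, 0, 0.227] pointing down, gripper open.
Joint ranges: [-3.14, 3.14], [-0.91, 2.08], [0.19, 2.58], [-1.22, 4.36], [0.22, 2.71], [-3.12, 3.12]. Speed limits (rad/s): [2.57, 2.57, 3.14, 3.14, 3.14, 3.14].

## Interface

Orientations are given as a unit quaternion [w, x, y, z].
In Python, from rig import manip, get_image, calibration, job gives the robot as it stands.
- The arm moves only by the tool send_rows, never from a script. Its argument "plan" is a list of rows, each an object of numbers: "dx", "dy", "dz": the shift along the tool's x, y, z in m; "roll": the turn about the tool's z in degrees. In form: [{"dx": .., "dy": .., "dz": .., "roll": ..}, ...]. A call has 1 to 8 rows; each row shifts and turns the commanded pose from where the row before left it, along the tool's axes as they then stand; what a row does not reach is not made up. A row lasts 1/8 s, in which the tool goes at most 62.5 mm and 10.7 degrees, less where a joint would pass 70% of its speed; a pose out of reach is approached as far as the arm can. A call with a gripper value outside its range is refused whole. "hand" is the closure, from -1 (fully open) to 1 (shut), set as the call begins (left out, the last holds). The fingers move at their own pace and stop on an object; "squeeze" is the grip in N (left out, the last holds). Time passes only in rows, so rows that do not move let the fingers close. It gives the time, the measured TCP pose, the force, the opening and the grip force at its end, in the units of the state.
- manip.state(): the state, without advancing time (a new reading comes with each control period).
- get_image(name): name is "scene" or "side" or "wrist"; returns (picture, depth): 384x512x3 uint8, blue, green, red; 384x512 float32, m along the optical axis (not along the pixel's ray), 0 where there is no reading.
- calibration(name): a dict with "vfov" (degrees; the focal length in pixels is half the picture's height over the tangent of half this angle, whatever the lens; pixels are square), "cx", "cy" (the principal point, pixels), "k1" (the pictures are not rectified: a ray, as slopes to the right and down, at radius r is drawn at 1 + k1 r^2 times it, then the intrinsics apply), "T" (4x4, takes a point from camera to world coordinates). Camera axes: x right, y down, z forward; pixel columns grow to the right and rows downward; lengths in m; the calibration is good to about 2 mm. A picture is of the moment at which its call begins: read the wrist's pose just before it. calibration takes no time and is no camera call; for the wrist camera it gives the pose at the moment of the call.
- job.finish_job(): hands the job in; it is judged then, once.
The state is a dict: "time": time; "joints": joint angles; "qvel": joint speeds; "tau": joint torques, N m; "tool_pos": TCP position; "tool_rot": TCP orientation; "ft_force": force on the tool from outside, world axes, zero at the start; "moment": the same for the moment, N m; "finger_gap": opening from 0.0 (shut) to 1.0 (fully open); "finger_force": force on a finger pad.
Only numpy, scipy, OpenCV 4.12 (cv2) and the standard library are available. Lean on these libraries where they do the work, as an engineer would, in place of code of your own. Each camera call takes 0.05 s, during which the arm holds its last target. There are 200 camera calls.

## Working session

There is one attempt and no reset: what is moved stays moved. The work goes in short steps, Python scripts to look and compute and a tool call to move; the robot and the scene stay as the last step left them, time stands still between calls to the robot, and variables do not carry over. Pictures are saved under pics/ and viewed, at most 10 in all, crops included, and the job is handed in when it is done.

Besides the shell and the picture viewer there is one more tool, called after "Call:" as a command line: name --argument value ..., lists and objects as JSON in quotes. send_rows: Moves the arm, as the interface text tells. Its arguments: {"type":"object","properties":{"plan":{"type":"array"},"hand":{"type":"number"},"squeeze":{"type":"number"}},"required":["plan"]}

```bash
mkdir -p pics; cat > h.py <<'E'
import numpy as np, cv2
from rig import manip, get_image, calibration, job
def save(n,im): cv2.imwrite('pics/'+n+'.png',im)
def K(c,shape=(384,512)):
    f=shape[0]/2/np.tan(np.radians(c['vfov'])/2); return f
def slopes(c,u,v):
    f=K(c); x=(np.asarray(u,float)-c['cx'])/f; y=(np.asarray(v,float)-c['cy'])/f
    xu,yu=x.copy(),y.copy()
    for _ in range(20):
        s=1+c['k1']*(xu**2+yu**2); xu=x/s; yu=y/s
    return xu,yu
def onplane(c,u,v,z):
    xu,yu=slopes(c,u,v); T=np.array(c['T']); d=np.stack([xu,yu,np.ones_like(xu)],-1)@T[:3,:3].T; o=T[:3,3]
    return o+d*((z-o[2])/d[...,2])[...,None]
def cloud(c,depth):
    v,u=np.mgrid[:384,:512]; xu,yu=slopes(c,u,v); T=np.array(c['T'])
    return np.stack([xu*depth,yu*depth,depth],-1)@T[:3,:3].T+T[:3,3]
E
python3 - <<'E'
from h import *
ims=[]
for n in ['scene','side','wrist']:
    c=calibration(n); im,d=get_image(n); np.savez(n+'0',im=im,d=d,T=c['T'],k=[c['vfov'],c['cx'],c['cy'],c['k1']]); print(n,c['vfov'],c['k1'],np.round(c['T'],3).tolist(),(d>0).mean())
    save(n+'0',im)
    
print(manip.state(), manip.tcp_to_tips)
E
```

```text
scene 55.730945683540945 -0.07758042277938518 [[0.664, -0.549, 0.507, -0.086], [-0.747, -0.482, 0.458, -0.67], [-0.007, -0.683, -0.731, 1.042], [0.0, 0.0, 0.0, 1.0]] 0.9001057942708334
side 42.97863000362368 -0.15108998649073832 [[-0.984, -0.107, 0.141, 0.355], [-0.177, 0.619, -0.765, 1.203], [-0.005, -0.778, -0.628, 1.112], [0.0, 0.0, 0.0, 1.0]] 0.9021759033203125
wrist 69.77230384044145 -0.03278423732635622 [[1.0, -0.0, -0.002, 0.55], [-0.001, -0.963, -0.268, 0.069], [-0.001, 0.268, -0.963, 0.372], [0.0, 0.0, 0.0, 1.0]] 0.9956512451171875
{'time': 0.15, 'joints': array([-2.02805608e-01,  2.59241122e-01,  1.53581828e+00,  1.07529944e-05,
        1.34799610e+00, -2.02818685e-01]), 'qvel': array([-9.65998671e-04, -2.05503847e-03, -1.75988727e-03, -1.35695940e-03,
        2.82289069e-04, -4.57301380e-05]), 'tau': array([ 2.27439166e-03, -4.46383452e+01, -2.90821481e+01, -2.12644927e-04,
        8.17353168e-03,  2.13274996e-05]), 'tool_pos': array([5.49599897e-01, 1.06503810e-04, 2.26435782e-01]), 'tool_rot': array([-6.13651460e-04,  7.07102811e-01,  7.07110373e-01, -3.98038616e-04]), 'ft_force': array([-1.39618421, -0.0596415 , -0.00988371]), 'moment': array([-0.04779029, -0.04451332, -0.00210426]), 'finger_force': 0.0, 'finger_gap': 1.005359876320562} 0.022
```

View pics/scene0.png

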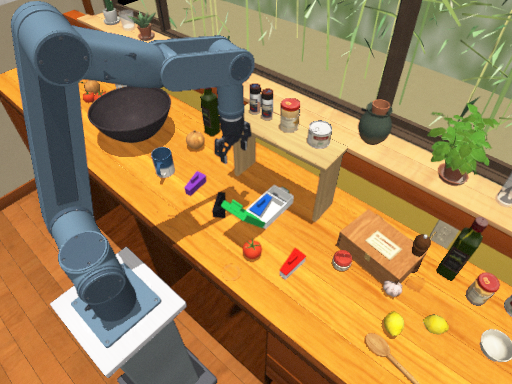

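View pics/side0.png

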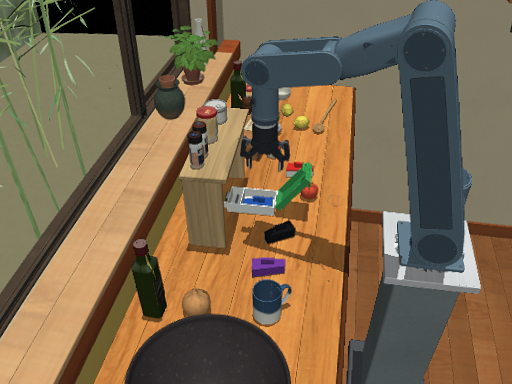

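The scene view shows the red pot at about (292,263), tomato (252,250), timer (343,260), mug (163,162), and the box with its blue pot at (270,205), with the green lid open at (240,212). The black wedge at (219,204) and the purple one at (195,183) are decoys. The red candidates are the wedge (292,263), the tomato and the timer. Only the wedge has a grip bar, so I'll confirm it in a crop.

```bash
python3 - <<'E'
from h import *
crops=[]
for n,(u0,v0,u1,v1) in dict(scene=(205,175,355,285),side=(220,150,330,222)).items():
    z=np.load(n+'0.npz'); im,d=z['im'],z['d']; k=z['k']; c=dict(vfov=k[0],cx=k[1],cy=k[2],k1=k[3],T=z['T'])
    P=cloud(c,d); hsv=cv2.cvtColor(im,cv2.COLOR_BGR2HSV)
    H,S,V=[hsv[...,i].astype(int) for i in range(3)]
    M={'red':((H<6)|(H>174))&(S>170)&(V>90),'blue':(H>100)&(H<125)&(S>150)&(V>90),'green':(H>50)&(H<80)&(S>150)&(V>80),'white':(S<40)&(V>120)}
    for nm,m in M.items():
        m=m&(d>0)&(P[...,2]>0.003)&(P[...,2]<.3)&(P[...,0]>.3)&(P[...,0]<.85)&(abs(P[...,1])<.45)
        nn,l,st,ce=cv2.connectedComponentsWithStats(m.astype(np.uint8))
        for i in range(1,nn):
            if st[i,4]<40: continue
            q=P[l==i]; print(n,nm,st[i].tolist(),'med',np.round(np.median(q,0),3),'lo',np.round(np.percentile(q,3,0),3),'hi',np.round(np.percentile(q,97,0),3))
    crops.append(cv2.resize(im[v0:v1,u0:u1],(600,int(600*(v1-v0)/(u1-u0))),interpolation=cv2.INTER_CUBIC)[:440])
save('crop0',cv2.resize(np.vstack(crops),None,fx=.71,fy=.71))
E
```

```text
scene red [243, 246, 18, 13, 111] med [ 0.4  -0.21  0.04] lo [ 0.391 -0.224  0.023] hi [ 0.432 -0.178  0.05 ]
scene red [280, 248, 26, 27, 296] med [ 0.467 -0.329  0.037] lo [ 0.42  -0.345  0.032] hi [ 0.513 -0.308  0.057]
scene red [334, 250, 15, 15, 124] med [ 0.576 -0.437  0.046] lo [ 0.559 -0.449  0.034] hi [ 0.609 -0.421  0.064]
scene blue [250, 194, 22, 22, 210] med [ 0.577 -0.096  0.039] lo [ 0.543 -0.115  0.034] hi [ 0.635 -0.072  0.059]
scene green [221, 200, 44, 27, 406] med [ 0.433 -0.127  0.164] lo [ 0.415 -0.167  0.038] hi [ 0.523 -0.07   0.185]
scene white [160, 165, 14, 12, 106] med [0.471 0.316 0.031] lo [0.45 0.31 0.01] hi [0.501 0.331 0.052]
scene white [247, 186, 46, 42, 666] med [ 0.644 -0.122  0.024] lo [ 0.531 -0.159  0.003] hi [ 0.696 -0.068  0.042]
scene white [280, 259, 25, 20, 51] med [ 0.442 -0.342  0.013] lo [ 0.416 -0.346  0.006] hi [ 0.507 -0.322  0.025]
side red [286, 162, 17, 9, 103] med [ 0.488 -0.321  0.037] lo [ 0.463 -0.344  0.03 ] hi [ 0.515 -0.305  0.055]
side red [301, 183, 16, 16, 144] med [ 0.414 -0.17   0.039] lo [ 0.394 -0.201  0.019] hi [ 0.442 -0.16   0.052]
side blue [243, 196, 30, 10, 183] med [ 0.583 -0.085  0.04 ] lo [ 0.543 -0.112  0.035] hi [ 0.634 -0.073  0.061]
side green [275, 163, 37, 47, 697] med [ 0.469 -0.123  0.1  ] lo [ 0.419 -0.164  0.035] hi [ 0.521 -0.062  0.181]
side white [224, 187, 54, 29, 803] med [ 0.618 -0.073  0.024] lo [ 0.532 -0.158  0.004] hi [ 0.694 -0.059  0.041]
side white [255, 311, 25, 13, 224] med [0.48  0.39  0.027] lo [0.45  0.371 0.006] hi [0.512 0.395 0.048]
```

View pics/crop0.png

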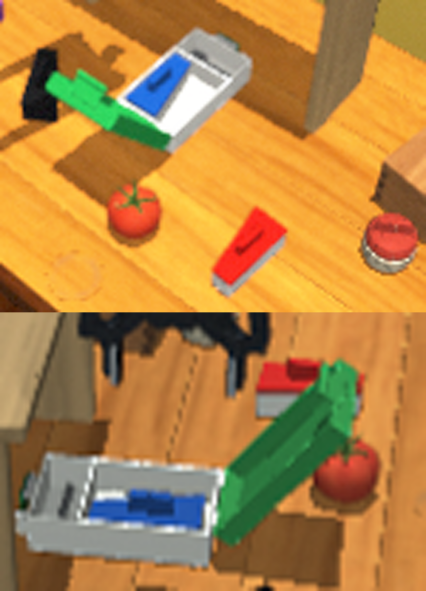

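View pics/wrist0.png

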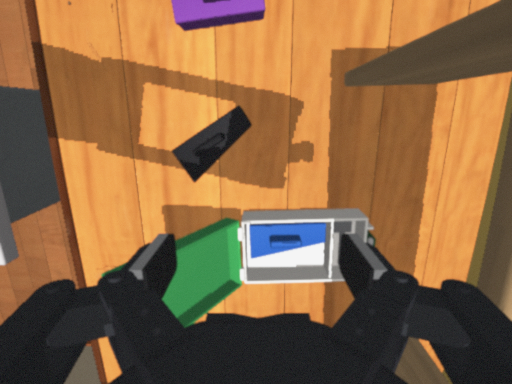

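The crop confirms that the red wedge with the grip bar at scene (292,263) is the red pot. The tomato and timer are round, and the dark wedges at (219,204) and (195,183) are decoys. In the wrist view the box shows its blue pot at about (285,240) and the lid is at (210,270). I'll go over the red pot with the camera side toward the robot and measure the box and the wrist clearance on the way.

Call:
send_rows --plan '[{"dz": -0.04},{"dx": -0.05,"dy": -0.012},{"dx": -0.05,"dy": -0.012},{"dx": -0.05,"dy": -0.012},{"dx": -0.05,"dy": -0.012},{"dx": -0.05,"dy": -0.012},{"dx": -0.05,"dy": -0.012},{"dx": -0.03,"dy": -0.008}]' --hand -1

```text
invalid input at $.plan[0]: expected keys dx, dy, dz, roll
```

Call:
send_rows --plan '[{"roll": -10},{"roll": -10},{"roll": -10},{"roll": -10},{"roll": -10},{"roll": -10},{"roll": -10},{"roll": -10}]'

```text
invalid input at $.plan[0]: expected keys dx, dy, dz, roll
```

```bash
python3 - <<'E'
from h import *
for n in ['scene','side']:
    z=np.load(n+'0.npz'); im,d=z['im'],z['d']; k=z['k']; c=dict(vfov=k[0],cx=k[1],cy=k[2],k1=k[3],T=z['T'])
    P=cloud(c,d); hsv=cv2.cvtColor(im,cv2.COLOR_BGR2HSV); S=hsv[...,1];V=hsv[...,2]
    # wrist extents
    for zz in np.arange(.36,.60,.03):
        q=P[(d>0)&(abs(P[...,2]-zz)<.015)&(abs(P[...,0]-.55)<.12)&(abs(P[...,1])<.12)]
        if len(q)>5: print(n,'z-tcp',round(zz-.227,2),'dx',np.round(np.percentile(q[:,0],[2,98])-.55,3),'dy',np.round(np.percentile(q[:,1],[2,98]),3))
z=np.load('wrist0.npz'); im=z['im']; k=z['k']; c=dict(vfov=k[0],cx=k[1],cy=k[2],k1=k[3],T=z['T'])
P=cloud(c,z['d']); hsv=cv2.cvtColor(im,cv2.COLOR_BGR2HSV); S=hsv[...,1]
m=(S<40)&(abs(P[...,2]-.04)<.004)&(abs(P[...,0]-.61)<.12)&(P[...,1]<0)&(P[...,1]>-.2)
q=P[m]; print('box wrist',cv2.minAreaRect(q[:,:2].astype(np.float32)*1000),np.percentile(q,[1,99],axis=0).round(3).tolist())
hs=hsv[...,0]; mb=(hs>100)&(hs<125)&(S>150)&(P[...,2]<.042)&(P[...,2]>.03); q=P[mb]; print('blue',cv2.minAreaRect(q[:,:2].astype(np.float32)*1000), np.median(q[:,2]))
s=manip.state(); print(s['time'],s['tool_pos'],s['tool_rot'],s['joints'])
c=calibration('wrist'); im,d=get_image('wrist'); save('w1',im)
P=cloud(c,d); hsv=cv2.cvtColor(im,cv2.COLOR_BGR2HSV); H,S,V=[hsv[...,i].astype(int) for i in range(3)]
m=((H<6)|(H>174))&(S>170)&(V>60)&(P[...,2]<.041)&(P[...,2]>.028)&(abs(P[...,0]-.465)<.08)&(abs(P[...,1]+.33)<.05)
q=(P[m][:,:2]*1000).astype(np.float32); h=cv2.approxPolyDP(cv2.convexHull(q),6,True)[:,0]; print('pot',h.round(1).tolist(),np.median(P[m][:,2]))
m=((H<6)|(H>174))&(S>170)&(P[...,2]>.05)&(P[...,2]<.06)&(abs(P[...,0]-.465)<.08)&(abs(P[...,1]+.33)<.05)
print('bar',cv2.minAreaRect((P[m][:,:2]*1000).astype(np.float32)),m.sum())
E
```

```text
scene z-tcp 0.13 dx [-0.063  0.065] dy [-0.039  0.013]
scene z-tcp 0.16 dx [-0.036  0.023] dy [-0.04   0.017]
scene z-tcp 0.19 dx [-0.037  0.02 ] dy [-0.041  0.016]
scene z-tcp 0.22 dx [-0.037  0.021] dy [-0.041  0.019]
scene z-tcp 0.25 dx [-0.036  0.022] dy [-0.04   0.014]
scene z-tcp 0.28 dx [-0.036  0.02 ] dy [-0.039  0.011]
scene z-tcp 0.31 dx [-0.06   0.015] dy [-0.066 -0.022]
scene z-tcp 0.34 dx [-0.115  0.028] dy [-0.068 -0.037]
side z-tcp 0.13 dx [-0.065  0.066] dy [-0.009  0.039]
side z-tcp 0.16 dx [-0.036  0.035] dy [0.005 0.04 ]
side z-tcp 0.19 dx [-0.037  0.035] dy [0.003 0.041]
side z-tcp 0.22 dx [-0.037  0.035] dy [0.005 0.042]
side z-tcp 0.25 dx [-0.036  0.036] dy [0.007 0.041]
side z-tcp 0.28 dx [-0.036  0.034] dy [0.008 0.041]
side z-tcp 0.31 dx [-0.048  0.04 ] dy [0.025 0.071]
side z-tcp 0.34 dx [-0.114  0.051] dy [0.05  0.085]
box wrist ((614.539306640625, -110.20393371582031), (180.10372924804688, 93.97382354736328), 1.281817078590393) [[0.525, -0.157, 0.036], [0.702, -0.062, 0.043]]
blue ((589.6898803710938, -92.78616333007812), (98.2063980102539, 45.10749435424805), 2.241028070449829) 0.037888533437897776
0.15 [5.49599897e-01 1.06503810e-04 2.26435782e-01] [-6.13651460e-04  7.07102811e-01  7.07110373e-01 -3.98038616e-04] [-2.02805608e-01  2.59241122e-01  1.53581828e+00  1.07529944e-05
  1.34799610e+00 -2.02818685e-01]Traceback (most recent call last):
  File "<stdin>", line 18, in <module>
cv2.error: OpenCV(4.12.0) /io/opencv/modules/imgproc/src/approx.cpp:690: error: (-215:Assertion failed) npoints >= 0 && (depth == CV_32S || depth == CV_32F) in function 'approxPolyDP'
```

View pics/w1.png

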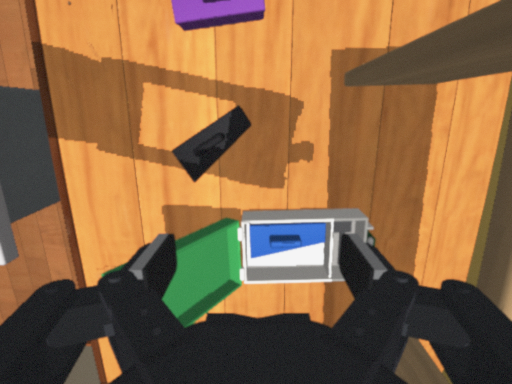

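All four keys are needed. The picture is unchanged from the start view. Re-sending.

Call:
send_rows --plan '[{"dx": 0,"dy": 0,"dz": -0.05,"roll": 0},{"dx": -0.05,"dy": -0.012,"dz": 0,"roll": 0},{"dx": -0.05,"dy": -0.012,"dz": 0,"roll": 0},{"dx": -0.05,"dy": -0.012,"dz": 0,"roll": 0},{"dx": -0.05,"dy": -0.012,"dz": 0,"roll": 0},{"dx": -0.05,"dy": -0.012,"dz": 0,"roll": 0},{"dx": -0.05,"dy": -0.012,"dz": 0,"roll": 0},{"dx": -0.03,"dy": -0.008,"dz": 0,"roll": 0}]' --hand -1

```text
time: 1.2
tool_pos: [0.469, -0.3323, 0.2766]
tool_rot: [-0.0, 0.708, 0.706, -0.0]
ft_force: [0.1, -0.1, -0.8]
finger_gap: 0.999
finger_force: 0.0
```

Call:
send_rows --plan '[{"dx": 0,"dy": 0,"dz": 0,"roll": -10},{"dx": 0,"dy": 0,"dz": 0,"roll": -10},{"dx": 0,"dy": 0,"dz": 0,"roll": -10},{"dx": 0,"dy": 0,"dz": 0,"roll": -10},{"dx": 0,"dy": 0,"dz": 0,"roll": -10},{"dx": 0,"dy": 0,"dz": 0,"roll": -10},{"dx": 0,"dy": 0,"dz": 0,"roll": -10},{"dx": 0,"dy": 0,"dz": 0,"roll": -10}]'

```text
time: 2.2
tool_pos: [0.4699, -0.3299, 0.2768]
tool_rot: [-0.0, 0.084, 0.996, 0.0]
ft_force: [-0.2, -0.6, 0.3]
finger_gap: 1.003
finger_force: 0.0
```

```bash
cat > pot.py <<'E'
from h import *
s=manip.state(); print(s['time'],s['tool_pos'],s['tool_rot'].round(4),s['joints'].round(3),s['ft_force'].round(2))
c=calibration('wrist'); im,d=get_image('wrist'); save('w2',im)
P=cloud(c,d); hsv=cv2.cvtColor(im,cv2.COLOR_BGR2HSV); H,S,V=[hsv[...,i].astype(int) for i in range(3)]
R=((H<6)|(H>174))&(S>170)&(V>60)&(abs(P[...,0]-.465)<.08)&(abs(P[...,1]+.33)<.05)
m=R&(P[...,2]<.041)&(P[...,2]>.028)
print(m.sum(),R.sum())
q=(P[m][:,:2]*1000).astype(np.float32)
h=cv2.approxPolyDP(cv2.convexHull(q.reshape(-1,1,2)),6,True)[:,0]; print('pot',h.round(1).tolist(),np.median(P[m][:,2]))
m=R&(P[...,2]>.05)&(P[...,2]<.06); print('bar',cv2.minAreaRect((P[m][:,:2]*1000).astype(np.float32)),m.sum(),np.median(P[m][:,2]))
E
python3 pot.py
```

```text
2.2 [ 0.46988923 -0.32986147  0.27680063] [-3.000e-04  8.430e-02  9.964e-01  2.000e-04] [-0.806  0.276  1.391 -0.     1.475 -2.208] [-0.22 -0.59  0.3 ]
1571 1797
pot [[515.7999877929688, -303.79998779296875], [419.3999938964844, -314.5], [415.29998779296875, -339.0], [512.4000244140625, -346.3999938964844]] 0.03388237419354684
bar ((469.6197509765625, -326.2364501953125), (9.877640724182129, 38.87281036376953), 86.62310028076172) 199 0.05327407876485768
```

Call:
send_rows --plan '[{"dx": 0,"dy": 0.0035,"dz": 0,"roll": -5.8},{"dx": 0,"dy": 0,"dz": 0.05,"roll": 0},{"dx": 0,"dy": 0,"dz": 0.05,"roll": 0},{"dx": 0,"dy": 0,"dz": 0.05,"roll": 0},{"dx": 0,"dy": 0,"dz": 0.04,"roll": 0},{"dx": 0,"dy": 0,"dz": 0.02,"roll": 0},{"dx": 0,"dy": 0,"dz": 0.0065,"roll": 0},{"dx": 0,"dy": 0,"dz": 0,"roll": 0}]'

```text
time: 3.25
tool_pos: [0.4707, -0.3266, 0.0607]
tool_rot: [-0.0, 0.037, 0.999, 0.0]
ft_force: [0.5, -0.3, 0.1]
finger_gap: 1.001
finger_force: 0.0
```

Call:
send_rows --plan '[{"dx": 0,"dy": 0,"dz": 0,"roll": 0},{"dx": 0,"dy": 0,"dz": 0,"roll": 0},{"dx": 0,"dy": 0,"dz": 0,"roll": 0},{"dx": 0,"dy": 0,"dz": 0,"roll": 0},{"dx": 0,"dy": 0,"dz": 0,"roll": 0},{"dx": 0,"dy": 0,"dz": 0,"roll": 0},{"dx": 0,"dy": 0,"dz": 0,"roll": 0}]' --hand 1 --squeeze 50

```text
time: 4.12
tool_pos: [0.4706, -0.3265, 0.0606]
tool_rot: [-0.0, 0.037, 0.999, 0.0]
ft_force: [0.5, -0.4, 0.3]
finger_gap: 0.004
finger_force: 0.0
```

```bash
sed -i "s/save('w2',im)/save('w3',im)/" pot.py; python3 pot.py
```

```text
4.125 [ 0.47061395 -0.32650845  0.06057423] [-0.      0.0366  0.9993  0.    ] [-0.801  0.459  1.685 -0.     0.997 -2.299] [ 0.47 -0.37  0.34]
4535 5089
pot [[508.79998779296875, -300.79998779296875], [417.3999938964844, -314.3999938964844], [414.79998779296875, -340.29998779296875], [482.20001220703125, -345.1000061035156]] 0.0338151662556907
bar ((457.9997863769531, -325.4667053222656), (9.64133071899414, 16.719070434570312), 85.44721221923828) 432 0.05305545174536025
```

View pics/w3.png

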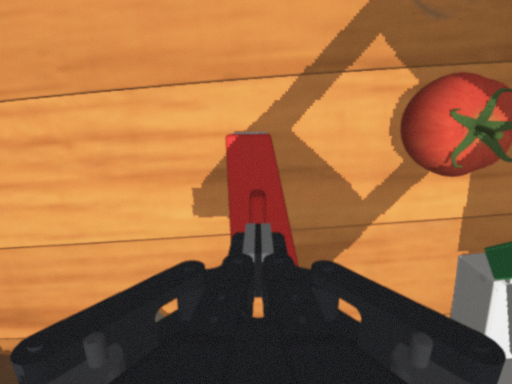

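```bash
python3 - <<'E'
from h import *
c=calibration('wrist'); im,d=get_image('wrist'); P=cloud(c,d)
for v in range(190,270,8):
    print(v,[(P[v,u]*1000).round().astype(int).tolist()+[im[v,u].tolist()] for u in (246,252,258,264,270)])
E
```

```text
190 [[450, -332, 34, [38, 42, 147]], [451, -328, 34, [29, 30, 120]], [450, -324, 38, [28, 30, 107]], [451, -320, 34, [39, 38, 141]], [452, -317, 34, [40, 41, 148]]]
198 [[456, -333, 35, [35, 39, 146]], [451, -328, 53, [31, 32, 128]], [451, -324, 52, [31, 34, 135]], [451, -321, 51, [28, 33, 116]], [457, -317, 34, [39, 41, 149]]]
206 [[461, -333, 34, [38, 40, 147]], [455, -328, 54, [31, 33, 136]], [456, -325, 53, [33, 36, 143]], [456, -321, 53, [32, 36, 127]], [462, -317, 35, [40, 40, 147]]]
214 [[467, -334, 34, [41, 41, 147]], [460, -329, 54, [37, 39, 138]], [460, -325, 54, [37, 42, 147]], [461, -322, 54, [33, 36, 127]], [468, -318, 34, [38, 41, 147]]]
222 [[473, -334, 34, [42, 42, 137]], [466, -329, 52, [45, 45, 126]], [465, -325, 53, [32, 35, 129]], [466, -322, 54, [45, 48, 121]], [474, -318, 34, [36, 39, 143]]]
230 [[460, -331, 76, [84, 84, 89]], [460, -328, 76, [89, 90, 88]], [460, -325, 76, [34, 32, 30]], [461, -322, 76, [89, 89, 89]], [461, -319, 77, [83, 81, 104]]]
238 [[460, -331, 85, [91, 89, 88]], [460, -328, 86, [89, 90, 90]], [461, -325, 85, [25, 27, 28]], [461, -322, 86, [84, 83, 83]], [461, -319, 86, [86, 86, 85]]]
246 [[460, -330, 94, [92, 91, 91]], [460, -328, 94, [88, 87, 88]], [460, -325, 94, [18, 18, 19]], [461, -322, 93, [90, 90, 89]], [460, -320, 95, [90, 91, 90]]]
254 [[460, -330, 102, [64, 62, 62]], [460, -328, 101, [120, 121, 119]], [461, -325, 101, [40, 38, 40]], [461, -323, 101, [118, 118, 117]], [460, -320, 103, [57, 57, 55]]]
262 [[459, -330, 110, [27, 27, 24]], [459, -327, 111, [44, 41, 41]], [465, -325, 100, [35, 38, 36]], [459, -323, 111, [33, 32, 30]], [460, -320, 109, [34, 31, 30]]]
```

The depth shows the shut fingertips at z ≈ 0.069 with the TCP at 0.061, so the real tips stand about 30 mm short of the stated value. They closed just above the bar. I'll open and go 31 mm lower.

Call:
send_rows --plan '[{"dx": 0,"dy": 0,"dz": 0,"roll": 0},{"dx": 0,"dy": 0,"dz": 0,"roll": 0},{"dx": 0,"dy": 0.001,"dz": 0,"roll": 0},{"dx": 0,"dy": 0,"dz": 0.01,"roll": 0},{"dx": 0,"dy": 0,"dz": 0.01,"roll": 0},{"dx": 0,"dy": 0,"dz": 0.011,"roll": 0},{"dx": 0,"dy": 0,"dz": 0,"roll": 0}]' --hand -1

```text
time: 5.1
tool_pos: [0.4699, -0.3248, 0.0281]
tool_rot: [-0.001, 0.037, 0.999, 0.001]
ft_force: [0.1, 0.2, 0.6]
finger_gap: 1.002
finger_force: 0.0
```

Call:
send_rows --plan '[{"dx": 0,"dy": 0,"dz": 0,"roll": 0},{"dx": 0,"dy": 0,"dz": 0,"roll": 0},{"dx": 0,"dy": 0,"dz": 0,"roll": 0},{"dx": 0,"dy": 0,"dz": 0,"roll": 0},{"dx": 0,"dy": 0,"dz": 0,"roll": 0},{"dx": 0,"dy": 0,"dz": 0,"roll": 0},{"dx": 0,"dy": 0,"dz": 0,"roll": 0}]' --hand 1 --squeeze 50

```text
time: 5.98
tool_pos: [0.4717, -0.3264, 0.0313]
tool_rot: [0.001, 0.037, 0.999, -0.001]
ft_force: [0.0, -0.4, 7.0]
finger_gap: 0.103
finger_force: 54.5
```

```bash
python3 - <<'E'
from h import *
for n in ('wrist','scene','side'):
    z=np.load(n+'0.npz'); im=z['im']; k=z['k']; c=dict(vfov=k[0],cx=k[1],cy=k[2],k1=k[3],T=z['T'])
    P=cloud(c,z['d']); hsv=cv2.cvtColor(im,cv2.COLOR_BGR2HSV); S=hsv[...,1]
    m=(S<50)&(abs(P[...,2]-.04)<.004)&(abs(P[...,0]-.614)<.12)&(abs(P[...,1]+.11)<.053)
    q=P[m]*1000
    for lo,hi in ((-160,-151),(-69,-60)):
        a=q[(q[:,1]>lo)&(q[:,1]<hi)]
        if len(a)>8: print(n,'strip',lo,len(a),'x',np.percentile(a[:,0],[0,2,98,100]).round(1),'slope deg',np.degrees(np.polyfit(a[:,0],a[:,1],1)[0]).round(2),'y mean',a[:,1].mean().round(1))
# partition/inner edges along x at y mid: white rim across
z=np.load('scene0.npz');k=z['k']; c=dict(vfov=k[0],cx=k[1],cy=k[2],k1=k[3],T=z['T'])
P=cloud(c,z['d'])*1000; m=(P[...,2]>280)&(P[...,2]<430)&(P[...,0]>600)&(P[...,0]<900)&(P[...,1]>-400)&(P[...,1]<200)
q=P[m]; 
for zz in (288,310,340,370,400): 
    a=q[abs(q[:,2]-zz)<10]; print(zz,len(a),np.percentile(a[:,0],[0,3,10]).round() if len(a) else '')
a=q[(abs(q[:,2]-288)<5)]; b=[(int(y),a[abs(a[:,1]-y)<20][:,0].min().round()) for y in range(-260,80,40) if (abs(a[:,1]-y)<20).sum()>3]; print('front edge',b)
E
```

```text
wrist strip -160 314 x [526.8 532.1 667.  669.9] slope deg 1.16 y mean -154.5
wrist strip -69 402 x [528.1 532.1 690.8 694. ] slope deg 1.33 y mean -65.3
scene strip -160 39 x [528.5 530.9 688.8 692.8] slope deg 0.95 y mean -156.2
scene strip -69 14 x [573.3 576.3 683.4 684.8] slope deg 0.35 y mean -67.6
side strip -160 32 x [534.2 536.2 691.8 693.7] slope deg 0.83 y mean -154.2
side strip -69 58 x [528.1 531.5 688.  692. ] slope deg 1.01 y mean -64.0
288 2419 [600. 648. 656.]
310 398 [610. 614. 713.]
340 611 [603. 611. 714.]
370 209 [713. 715. 717.]
400 141 [716. 723. 725.]
front edge [(-260, np.float64(652.0)), (-220, np.float64(649.0)), (-180, np.float64(649.0)), (-140, np.float64(647.0)), (-100, np.float64(647.0)), (-60, np.float64(645.0)), (-20, np.float64(600.0)), (20, np.float64(647.0)), (60, np.float64(679.0))]
```

Call:
send_rows --plan '[{"dx": 0,"dy": 0,"dz": -0.02,"roll": 0},{"dx": 0,"dy": 0,"dz": -0.05,"roll": 0},{"dx": 0,"dy": 0,"dz": -0.05,"roll": 0},{"dx": -0.05,"dy": 0,"dz": 0,"roll": -2},{"dx": -0.05,"dy": 0,"dz": 0,"roll": -2.2},{"dx": -0.02,"dy": 0.04,"dz": 0,"roll": 0},{"dx": 0,"dy": 0.05,"dz": 0,"roll": 0},{"dx": 0,"dy": 0.03,"dz": 0,"roll": 0}]'

```text
time: 6.98
tool_pos: [0.5903, -0.2084, 0.149]
tool_rot: [-0.001, -0.001, 1.0, 0.001]
ft_force: [0.9, 0.0, -1.4]
finger_gap: 0.101
finger_force: 52.5
```

```bash
cat > look.py <<'E'
from h import *
s=manip.state(); print(s['time'],s['tool_pos'].round(4),s['tool_rot'].round(4),s['ft_force'].round(2))
c=calibration('wrist'); im,d=get_image('wrist'); save('w4',im)
P=cloud(c,d)*1000; hsv=cv2.cvtColor(im,cv2.COLOR_BGR2HSV); H,S,V=[hsv[...,i].astype(int) for i in range(3)]
X,Y,Z=P[...,0],P[...,1],P[...,2]
def poly(m,e=5):
    q=P[m][:,:2].astype(np.float32)
    return cv2.approxPolyDP(cv2.convexHull(q.reshape(-1,1,2)),e,True)[:,0].round(1).tolist() if len(q)>5 else None
B=(H>100)&(H<125)&(S>150)&(X>520)&(Y<-40)&(Y>-170)
print('blue top',poly(B&(Z<43)&(Z>33)),'bar',[cv2.minAreaRect(P[B&(Z>50)][:,:2].astype(np.float32))] if (B&(Z>50)).sum()>5 else '')
R=((H<6)|(H>174))&(S>150)&(X>500)
if R.sum(): 
    zt=np.percentile(Z[R],30); print('red',R.sum(),zt,poly(R&(abs(Z-zt)<6)))
W=(S<50)&(V>90)&(abs(Z-40)<4)&(abs(X-614)<110)&(abs(Y+110)<55)
q=P[W]
for nm,a in (('-y',q[q[:,1]<-151]),('+y',q[q[:,1]>-69])):
    if len(a)>20: print(nm,len(a),'x',np.percentile(a[:,0],[1,99]).round(1),'deg',np.degrees(np.polyfit(a[:,0],a[:,1],1)[0]).round(2),'y@600',np.polyval(np.polyfit(a[:,0],a[:,1],1),600).round(1))
a=q[(abs(q[:,1]+110)<30)]
print('x edges', np.histogram(a[:,0],bins=np.arange(520,700,4))[0])
E
python3 look.py
```

```text
6.975 [ 0.5903 -0.2084  0.149 ] [-6.e-04 -7.e-04  1.e+00  7.e-04] [ 0.87  0.05 -1.44]
blue top [[637.7999877929688, -70.5999984741211], [539.5, -73.19999694824219], [540.5999755859375, -120.4000015258789], [635.5999755859375, -97.5999984741211]] bar [((584.7942504882812, -90.88468170166016), (39.42911148071289, 10.249592781066895), 1.8230719566345215)]
red 9460 150.59175775359034 [[634.7999877929688, -214.0], [633.7999877929688, -199.1999969482422], [593.7999877929688, -187.1999969482422], [534.0999755859375, -201.1999969482422], [535.7000122070312, -227.10000610351562], [588.7000122070312, -226.6999969482422]]
-y 623 x [530.2 673.7] deg 0.99 y@600 -156.0
+y 689 x [531.1 691.5] deg 1.32 y@600 -66.3
x edges [  0  92 240  73   0   0   0   0   0   0   0   0   0   0   0   0   0   0
   0   0   0   0   0   0   0   0   0   0   0   0   0  16  12   0   0   0
   0   0   0   0   0   0   3   0]
```

View pics/w4.png

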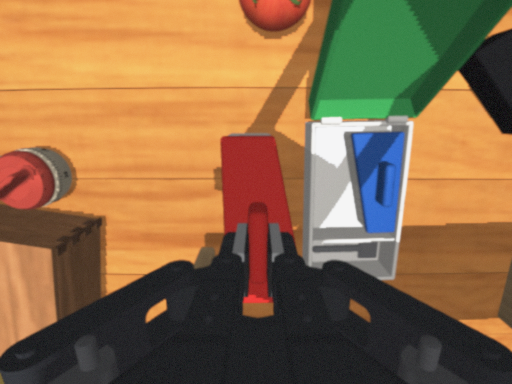

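Call:
send_rows --plan '[{"dx": -0.0045,"dy": 0.03,"dz": 0,"roll": -0.8},{"dx": 0,"dy": 0.03,"dz": 0,"roll": 0},{"dx": 0,"dy": 0.016,"dz": 0.0,"roll": 0},{"dx": 0,"dy": 0,"dz": 0.03,"roll": 0},{"dx": 0,"dy": 0,"dz": 0.025,"roll": 0},{"dx": 0,"dy": 0,"dz": 0,"roll": 0},{"dx": 0,"dy": 0,"dz": 0,"roll": 0}]'

```text
time: 7.9
tool_pos: [0.5949, -0.1357, 0.0955]
tool_rot: [0.001, -0.007, 1.0, -0.0]
ft_force: [0.8, 0.1, -1.1]
finger_gap: 0.107
finger_force: 52.5
```

```bash
sed -i "s/'w4'/'w5'/" look.py; python3 look.py
```

```text
7.9 [ 0.5949 -0.1357  0.0955] [ 5.0e-04 -6.8e-03  1.0e+00 -3.0e-04] [ 0.79  0.08 -1.09]
blue top [[637.2000122070312, -71.19999694824219], [540.4000244140625, -73.19999694824219], [540.4000244140625, -119.80000305175781], [635.7999877929688, -97.0999984741211]] bar [((561.3821411132812, -103.26789855957031), (91.265380859375, 24.606220245361328), 28.900571823120117)]
red 6938 97.79569998201731 [[639.0999755859375, -129.0], [593.9000244140625, -115.80000305175781], [540.5999755859375, -127.5999984741211], [539.5, -153.89999389648438], [592.5999755859375, -153.6999969482422], [639.0999755859375, -143.8000030517578]]
-y 123 x [526.9 542.3] deg -20.86 y@600 -179.7
+y 702 x [529.6 641.6] deg 1.29 y@600 -66.4
x edges [ 16 149 365 140   0   0   0   0   0   0   0   0   0   0   0   1   0   0
   0   1   0   0   0   1   1   1   0   1   0   0   0   6   3   0   0   0
   0   0   0   0   0   0  32  77]
```

Call:
send_rows --plan '[{"dx": 0,"dy": 0.0027,"dz": 0,"roll": -0.5},{"dx": 0,"dy": 0,"dz": 0.02,"roll": 0},{"dx": 0,"dy": 0,"dz": 0.02,"roll": 0},{"dx": 0,"dy": 0,"dz": 0.01,"roll": 0},{"dx": 0,"dy": 0,"dz": 0.006,"roll": 0},{"dx": 0,"dy": 0,"dz": 0.003,"roll": 0},{"dx": 0,"dy": 0,"dz": 0,"roll": 0}]'

```text
time: 8.82
tool_pos: [0.5946, -0.1325, 0.0359]
tool_rot: [0.0, -0.011, 1.0, -0.0]
ft_force: [0.2, 1.0, -1.7]
finger_gap: 0.103
finger_force: 52.6
```

Call:
send_rows --plan '[{"dx": 0,"dy": 0,"dz": 0.001,"roll": 0},{"dx": 0,"dy": 0,"dz": 0.001,"roll": 0},{"dx": 0,"dy": 0,"dz": 0,"roll": 0}]'

```text
time: 9.2
tool_pos: [0.5948, -0.1327, 0.0353]
tool_rot: [0.001, -0.011, 1.0, -0.0]
ft_force: [-2.7, 0.9, 7.8]
finger_gap: 0.103
finger_force: 54.5
```

Call:
send_rows --plan '[{"dx": 0,"dy": 0,"dz": 0,"roll": 0},{"dx": 0,"dy": 0,"dz": 0,"roll": 0},{"dx": 0,"dy": 0,"dz": 0,"roll": 0},{"dx": 0,"dy": 0,"dz": 0,"roll": 0}]' --hand 0.5

```text
time: 9.7
tool_pos: [0.5953, -0.1331, 0.0349]
tool_rot: [0.001, -0.011, 1.0, -0.001]
ft_force: [-1.2, -0.8, 6.3]
finger_gap: 0.25
finger_force: 3.4
```

Call:
send_rows --plan '[{"dx": 0,"dy": 0,"dz": -0.01,"roll": 0},{"dx": 0,"dy": 0,"dz": -0.02,"roll": 0},{"dx": 0,"dy": 0,"dz": -0.04,"roll": 0},{"dx": 0,"dy": 0,"dz": -0.05,"roll": 0},{"dx": 0,"dy": 0,"dz": -0.06,"roll": 0},{"dx": 0,"dy": 0,"dz": 0,"roll": 0}]'

```text
time: 10.45
tool_pos: [0.5974, -0.1334, 0.2202]
tool_rot: [0.005, -0.011, 1.0, -0.002]
ft_force: [0.8, 0.5, -0.1]
finger_gap: 0.253
finger_force: 0.0
```

```bash
sed -i "s/'w5'/'w6'/" look.py; python3 look.py
```

```text
10.45 [ 0.5974 -0.1334  0.2202] [ 0.0055 -0.0115  0.9999 -0.0023] [ 0.76  0.5  -0.08]
blue top [[637.2000122070312, -94.9000015258789], [636.0999755859375, -71.30000305175781], [538.9000244140625, -74.69999694824219], [541.0999755859375, -118.5999984741211]] bar [((562.248779296875, -102.72929382324219), (89.146728515625, 22.933242797851562), 28.135845184326172)]
red 3741 37.74125694036545 [[635.7999877929688, -103.80000305175781], [540.0999755859375, -126.69999694824219], [556.7000122070312, -443.0], [607.7999877929688, -454.6000061035156], [637.9000244140625, -147.60000610351562]]
-y 406 x [530.7 692.7] deg 1.23 y@600 -155.5
+y 414 x [529.9 691.5] deg 1.26 y@600 -66.2
x edges [  9  50 151  72   0   1   1   1   2   1   1   2   1   2   0   2   1   1
   2   0   2   1   1   2   1   1   1   2   1  14   0   3  25   0   0   0
   0   0   0   0   0   0  16  64]
```

View pics/w6.png

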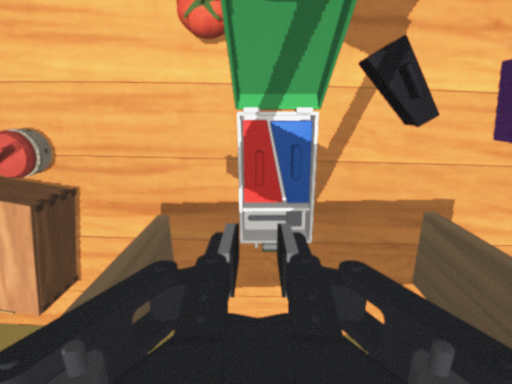

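The two pots now lie head to tail with both tops level: red at (260,165), blue at (295,165). Next I go round to the robot's side of the lid.

Call:
send_rows --plan '[{"dx": 0,"dy": 0.019,"dz": -0.04,"roll": 0},{"dx": 0.05,"dy": 0,"dz": 0,"roll": 0},{"dx": 0.05,"dy": 0,"dz": 0,"roll": 0},{"dx": 0.05,"dy": 0,"dz": 0,"roll": 0},{"dx": 0.05,"dy": 0,"dz": 0,"roll": 0},{"dx": 0.037,"dy": 0,"dz": 0,"roll": 0},{"dx": 0,"dy": 0,"dz": 0,"roll": 0}]' --hand 1

```text
time: 11.38
tool_pos: [0.3545, -0.1179, 0.2525]
tool_rot: [-0.001, -0.01, 1.0, 0.001]
ft_force: [-0.4, -1.0, 0.1]
finger_gap: -0.002
finger_force: 0.0
```

Call:
send_rows --plan '[{"dx": 0,"dy": 0,"dz": 0.05,"roll": 0},{"dx": 0,"dy": 0,"dz": 0.05,"roll": 0},{"dx": 0,"dy": 0,"dz": 0.03,"roll": 0},{"dx": 0,"dy": 0,"dz": 0,"roll": 0}]'

```text
time: 11.88
tool_pos: [0.3556, -0.1174, 0.1212]
tool_rot: [-0.003, -0.011, 1.0, 0.002]
ft_force: [-0.9, 0.6, 0.1]
finger_gap: -0.002
finger_force: 0.0
```

Call:
send_rows --plan '[{"dx": -0.04,"dy": 0,"dz": 0,"roll": 0},{"dx": -0.014,"dy": 0,"dz": -0.01,"roll": 0},{"dx": -0.014,"dy": 0,"dz": -0.01,"roll": 0},{"dx": -0.015,"dy": 0,"dz": -0.008,"roll": 0},{"dx": -0.015,"dy": 0,"dz": -0.008,"roll": 0},{"dx": -0.015,"dy": 0,"dz": -0.006,"roll": 0},{"dx": -0.015,"dy": 0,"dz": -0.005,"roll": 0},{"dx": -0.015,"dy": 0,"dz": -0.003,"roll": 0}]'

```text
time: 12.88
tool_pos: [0.5014, -0.1156, 0.1752]
tool_rot: [0.001, -0.011, 1.0, -0.0]
ft_force: [-0.6, -0.4, 0.2]
finger_gap: 0.004
finger_force: 0.3
```

Call:
send_rows --plan '[{"dx": -0.015,"dy": 0,"dz": -0.002,"roll": 0},{"dx": -0.015,"dy": 0,"dz": 0,"roll": 0},{"dx": -0.015,"dy": 0,"dz": 0,"roll": 0},{"dx": -0.015,"dy": 0,"dz": 0,"roll": 0},{"dx": -0.01,"dy": 0,"dz": 0,"roll": 0},{"dx": 0,"dy": 0,"dz": 0,"roll": 0},{"dx": 0,"dy": 0,"dz": 0,"roll": 0}]'

```text
time: 13.75
tool_pos: [0.5695, -0.1139, 0.1755]
tool_rot: [-0.0, -0.011, 1.0, 0.0]
ft_force: [-0.4, 0.7, -0.2]
finger_gap: -0.004
finger_force: 0.0
```

```bash
cat > lid.py <<'E'
from h import *
s=manip.state(); print(s['time'],s['tool_pos'].round(4),s['tool_rot'].round(4),s['ft_force'].round(2),s['joints'].round(3))
for n in ('scene','side'):
    c=calibration(n); im,d=get_image(n); P=cloud(c,d)*1000; hsv=cv2.cvtColor(im,cv2.COLOR_BGR2HSV); H,S,V=[hsv[...,i].astype(int) for i in range(3)]
    m=(H>50)&(H<80)&(S>150)&(V>60)&(d>0)&(abs(P[...,1]+110)<70)&(P[...,0]>380)&(P[...,0]<720)&(P[...,2]<260)
    q=P[m]; print(n,m.sum(),np.percentile(q,[1,50,99],axis=0).round().tolist())
    a=q[(abs(q[:,1]+110)<35)&(q[:,2]>45)]
    for lo in range(400,710,30):
        b=a[abs(a[:,0]-lo-15)<15]
        if len(b)>5: print(lo+15,len(b),np.percentile(b[:,2],[10,50,95]).round(1))
E
python3 lid.py
```

```text
13.75 [ 0.5695 -0.1139  0.1755] [-3.000e-04 -1.130e-02  9.999e-01  1.000e-04] [-0.38  0.69 -0.19] [-0.389  0.352  1.535 -0.     1.256 -1.983]
scene 584 [[513.0, -164.0, 58.0], [563.0, -144.0, 127.0], [632.0, -66.0, 192.0]]
505 54 [58.4 63.5 70.4]
535 43 [ 64.5  72.  108.7]
565 20 [124.  138.8 193.6]
595 75 [162.4 175.4 190.5]
625 19 [172.5 180.7 186.2]
side 553 [[515.0, -154.0, 55.0], [584.0, -70.0, 147.0], [639.0, -57.0, 190.0]]
505 25 [60.6 65.5 69.3]
535 10 [ 68.7  86.9 111. ]
565 10 [114.8 126.4 148. ]
595 85 [162.2 173.9 189.9]
625 70 [172.2 180.4 188.2]
```

The lid is past upright and falling. I'll turn the fingers along the box's x axis and open them, so the far finger reaches under the shelf.

Call:
send_rows --plan '[{"dx": 0.02,"dy": 0.0035,"dz": 0,"roll": 0},{"dx": 0,"dy": 0,"dz": 0,"roll": 10},{"dx": 0,"dy": 0,"dz": 0,"roll": 10},{"dx": 0,"dy": 0,"dz": 0,"roll": 10},{"dx": 0,"dy": 0,"dz": 0,"roll": 10},{"dx": 0,"dy": 0,"dz": 0,"roll": 10},{"dx": 0,"dy": 0,"dz": 0,"roll": 10},{"dx": 0,"dy": 0,"dz": 0,"roll": 10}]'

```text
time: 14.85
tool_pos: [0.5495, -0.111, 0.1758]
tool_rot: [0.0, 0.567, 0.824, 0.0]
ft_force: [0.3, -0.0, -0.5]
finger_gap: 0.001
finger_force: 0.0
```

Call:
send_rows --plan '[{"dx": 0,"dy": 0,"dz": 0,"roll": 10},{"dx": 0,"dy": 0,"dz": 0,"roll": 10},{"dx": 0,"dy": 0,"dz": 0,"roll": 0},{"dx": 0,"dy": 0,"dz": 0,"roll": 0},{"dx": 0,"dy": 0,"dz": 0,"roll": 0},{"dx": 0,"dy": 0,"dz": 0,"roll": 0}]' --hand -1

```text
time: 15.6
tool_pos: [0.5498, -0.1109, 0.1756]
tool_rot: [0.0, 0.699, 0.715, -0.0]
ft_force: [0.8, -0.4, -0.7]
finger_gap: 1.0
finger_force: 0.0
```

```bash
python3 lid.py; python3 - <<'E'
from h import *
c=calibration('side'); im,d=get_image('side'); P=cloud(c,d)*1000
m=(P[...,2]>255)&(P[...,2]<285)&(abs(P[...,1]+110)<150)&(P[...,0]>560); q=P[m]; print('shelf front',len(q),np.percentile(q[:,0],[0,5,50]).round() if len(q) else '')
c=calibration('wrist'); im,d=get_image('wrist'); P=cloud(c,d)*1000; hsv=cv2.cvtColor(im,cv2.COLOR_BGR2HSV)
dark=(d>0)&(P[...,2]>150)&(abs(P[...,1]+110)<30)&(abs(P[...,0]-550)<80); q=P[dark]
for z in range(150,300,10):
    a=q[abs(q[:,2]-z-5)<5]
    if len(a)>5: print(z,len(a),np.percentile(a[:,0],[1,50,99]).round(),np.percentile(a[:,1],[1,99]).round())
save('w7',im)
E
```

```text
15.6 [ 0.5498 -0.1109  0.1756] [ 0.      0.6987  0.7154 -0.    ] [ 0.78 -0.41 -0.67] [-0.398  0.317  1.585 -0.     1.24  -0.422]
scene 594 [[528.0, -162.0, 52.0], [606.0, -128.0, 71.0], [690.0, -65.0, 83.0]]
535 128 [56.6 65.7 69.4]
565 11 [65.7 68.1 72.4]
625 7 [72.3 73.8 75.8]
655 54 [75.9 78.4 81.9]
685 82 [76.7 79.7 82.5]
side 566 [[532.0, -156.0, 49.0], [621.0, -70.0, 71.0], [691.0, -55.0, 84.0]]
535 55 [62.3 65.8 71.4]
565 6 [63.9 67.5 73.4]
655 48 [74.8 78.2 81.6]
685 54 [77.2 80.4 83.8]
shelf front 441 [561. 570. 721.]
190 541 [497. 592. 600.] [-122.  -98.]
200 1054 [494. 508. 606.] [-122.  -98.]
210 1299 [495. 508. 606.] [-122.  -98.]
220 1335 [496. 592. 605.] [-114.  -98.]
230 1573 [481. 509. 619.] [-106.  -96.]
240 8528 [478. 517. 623.] [-122.  -95.]
250 9143 [479. 550. 622.] [-122.  -92.]
260 11404 [483. 550. 616.] [-115.  -92.]
270 8675 [491. 550. 609.] [-105.  -90.]
280 1262 [529. 543. 570.] [-92. -89.]
```

The lid rests on the catch, with its far end at z ≈ 0.08. I'll descend in front of the shelf, then slide the far finger under it.

Call:
send_rows --plan '[{"dx": 0,"dy": 0,"dz": 0.04,"roll": 0},{"dx": 0,"dy": 0,"dz": 0.04,"roll": 0},{"dx": 0,"dy": 0,"dz": 0.018,"roll": 0},{"dx": 0,"dy": 0.02,"dz": 0,"roll": 0},{"dx": 0,"dy": 0.02,"dz": 0,"roll": 0},{"dx": 0,"dy": 0.011,"dz": 0,"roll": 0},{"dx": 0,"dy": 0,"dz": 0,"roll": 0},{"dx": 0,"dy": 0,"dz": 0,"roll": 0}]'

```text
time: 16.8
tool_pos: [0.6001, -0.1096, 0.0774]
tool_rot: [-0.0, 0.699, 0.715, -0.0]
ft_force: [0.1, -0.6, 0.1]
finger_gap: 0.998
finger_force: 0.0
```

Call:
send_rows --plan '[{"dx": 0,"dy": 0,"dz": 0.008,"roll": 0},{"dx": 0,"dy": 0,"dz": 0.006,"roll": 0},{"dx": 0,"dy": 0,"dz": 0.003,"roll": 0},{"dx": 0,"dy": 0,"dz": 0,"roll": 0}]'

```text
time: 17.3
tool_pos: [0.6006, -0.1097, 0.0603]
tool_rot: [-0.0, 0.699, 0.715, -0.0]
ft_force: [0.3, 0.2, -0.4]
finger_gap: 1.002
finger_force: 0.0
```

Call:
send_rows --plan '[{"dx": 0,"dy": 0,"dz": 0.002,"roll": 0},{"dx": 0,"dy": 0,"dz": 0.002,"roll": 0},{"dx": 0,"dy": 0,"dz": 0,"roll": 0}]'

```text
time: 17.68
tool_pos: [0.6013, -0.1099, 0.0589]
tool_rot: [0.001, 0.699, 0.715, 0.0]
ft_force: [-5.7, 1.0, 13.1]
finger_gap: 1.0
finger_force: 6.8
```

Call:
send_rows --plan '[{"dx": 0,"dy": 0,"dz": 0.001,"roll": 0},{"dx": 0,"dy": 0,"dz": 0.001,"roll": 0},{"dx": 0,"dy": 0,"dz": 0,"roll": 0}]'

```text
time: 18.05
tool_pos: [0.6015, -0.1099, 0.0581]
tool_rot: [0.001, 0.699, 0.715, 0.001]
ft_force: [-9.3, 1.4, 20.3]
finger_gap: 1.002
finger_force: 10.4
```

Call:
send_rows --plan '[{"dx": 0,"dy": 0,"dz": 0.001,"roll": 0},{"dx": 0,"dy": 0,"dz": 0,"roll": 0}]'

```text
time: 18.3
tool_pos: [0.6017, -0.1099, 0.0572]
tool_rot: [0.002, 0.699, 0.715, 0.001]
ft_force: [-7.9, 1.7, 19.6]
finger_gap: 1.001
finger_force: 10.6
```

Call:
send_rows --plan '[{"dx": 0,"dy": 0,"dz": 0,"roll": 0},{"dx": 0,"dy": 0,"dz": 0,"roll": 0},{"dx": 0,"dy": 0,"dz": 0,"roll": 0}]'

```text
time: 18.68
tool_pos: [0.6017, -0.1099, 0.0572]
tool_rot: [0.002, 0.699, 0.715, 0.001]
ft_force: [-7.8, 2.5, 19.5]
finger_gap: 1.002
finger_force: 10.7
```

```bash
python3 lid.py|grep -v '^5'; python3 -c "
from h import *
im,d=get_image('side'); im2,_=get_image('scene')
a=cv2.resize(im[150:230,205:325],(600,400),interpolation=cv2.INTER_CUBIC); save('s8',a)"
```

```text
18.675 [ 0.6017 -0.1099  0.0572] [1.700e-03 6.989e-01 7.153e-01 7.000e-04] [-7.76  2.51 19.49] [-0.363  0.52   1.589  0.     1.029 -0.386]
scene 463 [[529.0, -162.0, 51.0], [573.0, -144.0, 68.0], [690.0, -68.0, 80.0]]
655 20 [73.2 75.7 78.8]
685 48 [74.2 77.1 79.6]
side 539 [[531.0, -157.0, 49.0], [617.0, -70.0, 68.0], [691.0, -55.0, 82.0]]
655 31 [72.4 75.9 78.8]
685 59 [74.3 77.  82. ]
```

The lid is going down: its far end has dropped from 80 to 77 mm at a steady 20 N or so. Continuing.

Call:
send_rows --plan '[{"dx": 0,"dy": 0,"dz": 0.001,"roll": 0},{"dx": 0,"dy": 0,"dz": 0.001,"roll": 0},{"dx": 0,"dy": 0,"dz": 0,"roll": 0}]'

```text
time: 19.25
tool_pos: [0.601, -0.1098, 0.052]
tool_rot: [0.0, 0.699, 0.715, 0.0]
ft_force: [0.8, 0.6, 0.4]
finger_gap: 0.999
finger_force: 0.0
```

Call:
send_rows --plan '[{"dx": 0,"dy": 0,"dz": 0.001,"roll": 0},{"dx": 0,"dy": 0,"dz": 0,"roll": 0}]'

```text
time: 19.5
tool_pos: [0.6005, -0.1097, 0.05]
tool_rot: [-0.0, 0.699, 0.715, -0.0]
ft_force: [-0.1, 0.1, 0.6]
finger_gap: 1.003
finger_force: 0.0
```

```bash
python3 lid.py|grep -v '^5'
```

```text
19.5 [ 0.6005 -0.1097  0.05  ] [-5.000e-04  6.991e-01  7.151e-01 -2.000e-04] [-0.09  0.08  0.6 ] [-0.363  0.529  1.594 -0.     1.02  -0.386]
scene 455 [[530.0, -162.0, 50.0], [576.0, -143.0, 64.0], [693.0, -68.0, 70.0]]
625 6 [62.1 64.2 67.8]
655 19 [62.1 65.1 68. ]
685 53 [62.4 64.3 68.1]
side 532 [[532.0, -158.0, 45.0], [618.0, -71.0, 64.0], [695.0, -56.0, 70.0]]
655 30 [62.  65.3 70.5]
685 67 [61.6 64.6 69. ]
```

The catch let go and the lid lies level at z ≈ 65 mm. I'll back out from under the shelf and retreat.

Call:
send_rows --plan '[{"dx": 0,"dy": 0,"dz": -0.02,"roll": 0},{"dx": 0,"dy": -0.03,"dz": 0,"roll": 0},{"dx": 0,"dy": -0.04,"dz": 0,"roll": 0},{"dx": 0,"dy": 0,"dz": -0.05,"roll": 0},{"dx": 0,"dy": 0,"dz": -0.05,"roll": 0},{"dx": 0,"dy": -0.05,"dz": -0.03,"roll": 0},{"dx": 0,"dy": 0,"dz": 0,"roll": 0},{"dx": 0,"dy": 0,"dz": 0,"roll": 0}]'

```text
time: 20.6
tool_pos: [0.4811, -0.1126, 0.2005]
tool_rot: [0.0, 0.699, 0.715, 0.0]
ft_force: [-0.1, 0.3, 0.2]
finger_gap: 0.998
finger_force: 0.0
```

```bash
python3 lid.py|grep -v '^5'; python3 -c "
from h import *
im,d=get_image('scene'); save('s9',cv2.resize(im[150:285,205:375],(765,600),interpolation=cv2.INTER_CUBIC)[:600])"
```

```text
20.6 [ 0.4811 -0.1126  0.2005] [3.000e-04 6.992e-01 7.149e-01 2.000e-04] [-0.05  0.27  0.16] [-0.456  0.178  1.706  0.     1.256 -0.479]
scene 574 [[530.0, -161.0, 50.0], [606.0, -129.0, 64.0], [693.0, -66.0, 69.0]]
625 9 [62.7 66.  67.5]
655 44 [63.2 65.5 68.5]
685 87 [62.1 64.5 67.8]
side 549 [[533.0, -158.0, 46.0], [620.0, -72.0, 64.0], [695.0, -56.0, 70.0]]
655 34 [61.9 64.5 68.7]
685 63 [61.3 65.2 68.4]
```

View pics/s9.png

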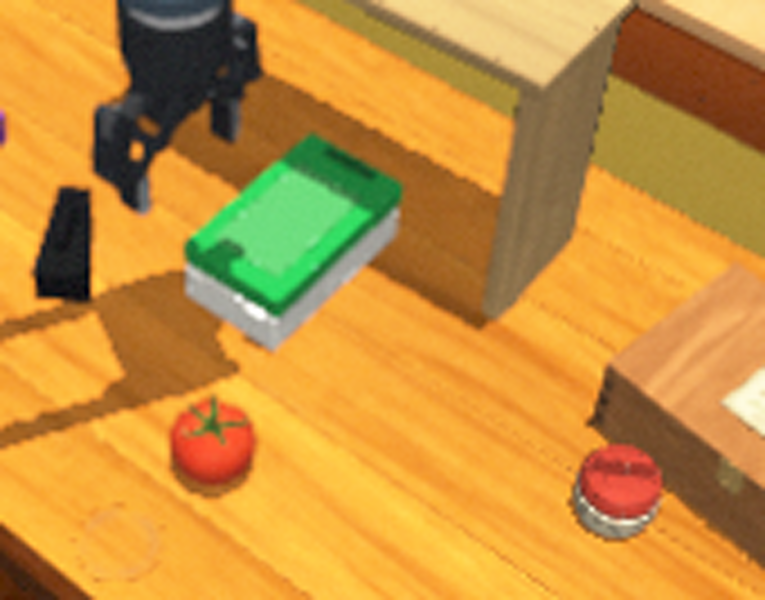

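The lid (295,225) sits flush on the box. The tomato (212,440) and the timer (618,490) are where they were, and the robot is touching nothing.

```bash
python3 -c "
from rig import job; print(job.finish_job())"
```

```text
the job is handed in; nothing more can be done
None
```

The red pot lies flat beside the blue one, head to tail. The lid is past its catch and stayed level after I let go, with at most about 22 N measured on the tool. I pressed about 30 mm short of the thumb strip, because moves could not tilt the gripper. The mug, tomato and timer were not touched.

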